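# One more turn on the flask press

### The job

The denture flask is curing in the bench press and its springs have relaxed: put one more turn on. With your fingertips push the upright handle of the hand wheel round clockwise (seen from above) through exactly one full turn, so that it stops where it stood before, and then take the hand away. Do not take the handle between the fingers, never screw the press on noticeably past the one turn, and leave the things on the bench where they are.

Things in the scene. Friction and masses are not known exactly. Their poses are not given: they have to be found in the camera images.
- press: the spring flask press of the lab, fixed to the bench: grey base 150 x 200 x 16 mm, two steel pillars on its y axis 150 mm apart, a crosshead at 163 to 191 mm, a brass flask clamped under two springs. Origin under the centre of the base, z up; x points away from the press's front
- wheel_hub (a point): centre of the press's horizontal hand wheel, in the plane of its rim, about 230 to 235 mm above the bench at the start. Grey iron wheel 158 mm across, rim 18 mm thick (its top 9 mm above this point), three spokes, nut in the middle up to 24 mm above this point. The axle is upright; the wheel sinks 5 mm a turn when screwed down
- press_handle: the upright black handle that stands on the wheel's rim over one spoke, 62 mm tall and 26 mm thick at its thickest; origin on its own axis at mid height, 70 mm from the wheel's axle and 44 mm above the plane of the rim, so its top is 31 mm above this origin. It revolves freely on its own pin. It may stand at any side of the wheel at the start
- press_wheel (a joint): angle of the hand wheel in rad, grows clockwise as seen from above (screwing down); at 0 (top of its travel, a dead stop) the handle points along the press's -x. It starts somewhere between 0.1 and 5.6; a full turn adds 6.283. The wheel is stiff (about 4 to 5 N at the handle), does not coast and stays where it is left
- plate (a point): middle of the press's sliding plate on top of the springs; it sinks 5 mm for each full clockwise turn of the wheel
- spare_flask: bystander: empty open brass flask half, 126 x 92 x 34 mm, loose; origin under its centre
- cast: bystander: plaster dental cast, about 62 x 66 x 31 mm, loose; origin under its centre
- bottle: bystander: amber bottle, 60 mm across, 125 mm tall, loose; origin under its centre
- powder_jar: bystander: white jar, 72 mm across, 95 mm tall, loose; origin under its centre
- bowl: bystander: rubber mixing bowl, 116 mm across, 62 mm tall, loose; origin under its centre
- wax_knife: bystander: wax knife lying flat, about 178 mm long, loose; origin near its middle
- spanner: bystander: steel spanner lying flat, 150 mm long, loose; origin near its middle
- brush: bystander: brush lying flat, 160 mm long, loose; origin near its middle

How it is judged:
By the outcome, as a careful person would: the job done as asked, in the order asked, and still so for the second after the job is handed in, with the robot touching nothing.
It also fails if it takes over 67 s, if anything falls off the work surface, if the arm or the gripper's body presses on something with over 40 N, if the wrist force passes 120 N, or if a joint passes its speed limit or range.

### The arm

A 6-joint arm with a two-finger parallel gripper is mounted at the origin on the work surface. World frame = base frame: x ahead of the robot, y to its left, z up, the work surface at z = 0. Lengths are in mm, angles in rad, forces in N, time in s.
With the tool pointing down it reaches from about 400 to 925 mm from the base axis. Payload 12.5 kg.
Tool frame: the origin (TCP) lies where the fingers leave the gripper's body, on its centre line; the fingertips stand 78 mm ahead of it and the grasp point (between the pads) lies 59 mm ahead of it (env.nose_length is the distance from the TCP to the fingertips, in mm); z points along the fingers, y is the line along which they close (so a half turn about z gives the same grasp; the last joint's range is limited). The gripper opens to 95 mm and grips with 3 to 60 N. Pads are 20 mm wide; open, the fingers measure 119 mm over their backs; the gripper's body (75 mm by 180 mm) begins 59 mm behind the grasp point.
Start: joints at [1.214, 0.491, 1.559, -0, 1.092, -0.106], TCP at [155.091, 605.462, 292.261] pointing down, gripper open.
Joint ranges: [-3.1, 3.1], [-0.84, 2.19], [0.05, 2.79], [-1.13, 4.28], [0.06, 2.93], [-2.69, 2.69]. Speed limits (rad/s): [2.22, 2.22, 2.79, 3.14, 3.14, 3.14].

### API

Orientations are given as [roll, pitch, yaw] about the fixed x, y, z axes, in that order (R = Rz(yaw) Ry(pitch) Rx(roll)).
In Python, from cell import env gives the robot as it stands. The module is installed in compiled form; this text tells all that it offers.
- The arm moves only by the tool send_rows, never from a script. Its argument "series" is text: rows parted by semicolons, each of 6 numbers parted by spaces: the shift along the tool's x, y, z as a fraction of full scale, then the turn, a rotation vector about the tool's x, y, z as a fraction of full scale. A call has 1 to 5 rows; each row shifts and turns the commanded pose from where the row before left it, along the tool's axes as they then stand; what a row does not reach is not made up. Full scale, the value 1, is 60 mm for a shift and 10 degrees for a turn. A row lasts 1/8 s, in which the tool goes at most 62.5 mm and 10.7 degrees, less where a joint would pass 70% of its speed; a pose out of reach is approached as far as the arm can. A call with a number of a shift or a turn outside -1 to 1 is refused whole. A call with a gripper value outside its range is refused whole. "fingers" is the opening, from 0 (shut) to 1 (fully open), set as the call begins (left out, the last holds). The fingers move at their own pace and stop on an object; the grip force is fixed at half the most. Time passes only in rows, so rows that do not move let the fingers close. It gives the time, the measured TCP pose, the force, the opening and the grip force at its end, in the units of the state.
- env.state(): the state, without advancing time (a new reading comes with each control period).
- env.read_camera(name): name is "side" or "top"; returns a dict with "color" (384x512x3 uint8, red, green, blue), "z_map" (384x512 float32, mm along the optical axis (not along the pixel's ray), 0 where there is no reading), "fovy" (degrees; the focal length in pixels is half the picture's height over the tangent of half this angle, whatever the lens; pixels are square), "cx", "cy" (the principal point, pixels), "R" (3x3) and "t" (3): a world point X has camera coordinates R X + t. Camera axes: x right, y down, z forward; pixel columns grow to the right and rows downward; lengths in mm; the calibration is good to about 2 mm. A picture is of the moment at which its call begins.
- env.job_done(): hands the job in; it is judged then, once.
The state is a dict: "t": time; "joints": joint angles; "qvel": joint speeds; "tau": joint torques, N m; "eef_pos": TCP position; "tcp_rot": TCP orientation; "ft_force": force on the tool from outside, world axes, zero at the start; "moment": the same for the moment, N m; "opening": opening from 0.0 (shut) to 1.0 (fully open); "grip_force": force on a finger pad.
Only numpy, scipy, OpenCV 4.12 (cv2) and the standard library are available. Lean on these libraries where they do the work, as an engineer would, in place of code of your own. Each camera call takes 0.05 s, during which the arm holds its last target. There are 200 camera calls.

## Working session

There is one attempt and no reset: what is moved stays moved. The work goes in short steps, Python scripts to look and compute and a tool call to move; the robot and the scene stay as the last step left them, time stands still between calls to the robot, and variables do not carry over. Pictures are saved under pics/ and viewed, at most 10 in all, crops included, and the job is handed in when it is done.

Besides the shell and the picture viewer there is one more tool, called as name(argument=value, ...), one argument or row to a line, values as JSON. send_rows: Moves the arm, as the interface text tells. Shift numbers are shares of 60 mm and turn numbers shares of 10 degrees, none past 1 either way. Its arguments: {"type":"object","properties":{"series":{"type":"string"},"fingers":{"type":"number"}},"required":["series"]}

```bash
mkdir -p pics; cat > h.py <<'E'
import numpy as np, cv2
from cell import env
def cam(n):
    c=env.read_camera(n); h=c["color"].shape[0]
    c["f"]=h/2/np.tan(np.radians(c["fovy"])/2); return c
def pts(c):
    z=c["z_map"]; v,u=np.mgrid[:z.shape[0],:z.shape[1]]
    P=np.stack([(u-c["cx"])/c["f"]*z,(v-c["cy"])/c["f"]*z,z],-1)
    return (P-c["t"])@c["R"]   # R^T (P-t)
E
python3 - <<'E'
from h import *
for n in("top","side"):
    c=cam(n); cv2.imwrite(f"pics/{n}0.png",c["color"][...,::-1])
    np.savez(f"{n}0.npz",**c)
    print(n,c["f"],(-c["R"].T@c["t"]).round(),c["R"].round(2).tolist(),(c["z_map"]>0).mean())
print(env.state())
E
```

```text
top 371.22497687119755 [ 407.   92. 1089.] [[-0.05, -1.0, 0.0], [-0.97, 0.05, -0.23], [0.22, -0.01, -0.97]] 0.9957936604817709
side 376.15436985822066 [232. 697. 737.] [[-0.86, -0.51, 0.01], [-0.32, 0.52, -0.79], [0.4, -0.68, -0.61]] 0.9961598714192709
{'t': 0.1, 'joints': array([ 1.21439977e+00,  4.91516239e-01,  1.55940395e+00, -3.18556287e-05,
        1.09166486e+00, -1.05624469e-01]), 'qvel': array([-0.0020794 ,  0.00089744, -0.00057107, -0.00040579,  0.00100319,
        0.00036095]), 'tau': array([ 3.14053912e-03, -6.13623548e+01, -2.58608025e+01,  6.94631576e-02,
        4.70030098e-02, -5.17967237e-05]), 'eef_pos': array([155.04518269, 605.32236894, 291.70428121]), 'tcp_rot': array([-3.14060281e+00, -7.65299389e-05,  2.89083523e+00]), 'ft_force': array([ 0.09223941,  0.09988495, -0.33338434]), 'moment': array([0.05351938, 0.02148815, 0.00853118]), 'grip_force': 0.0, 'opening': 0.9992825804190912}
```

View pics/top0.png

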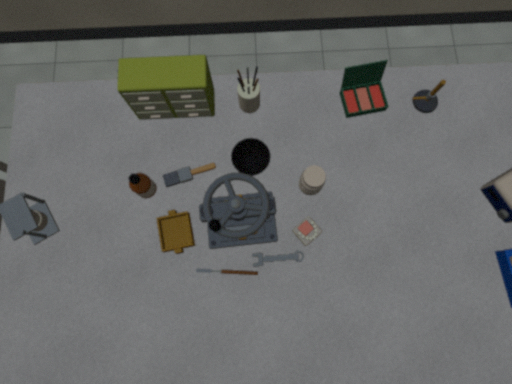

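View pics/side0.png

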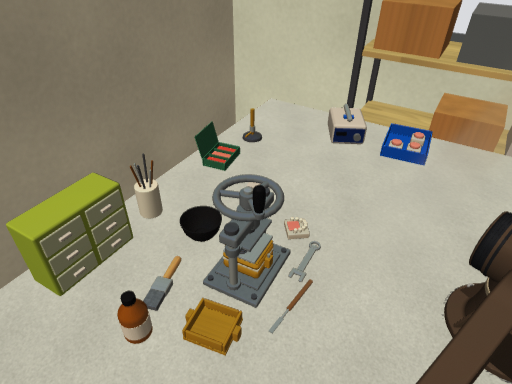

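The top view shows the wheel centred near (237,205) with the black handle at about (214,226). The bowl sits beyond the wheel at (251,157), and the jar, cast, spanner, knife and spare flask surround it. The side view shows the handle at (259,198), and nothing near it stands at rim height.

```bash
python3 - <<'E'
from h import *
from scipy.optimize import least_squares
for n in("top","side"):
    c=dict(np.load(f"{n}0.npz")); P=pts(c); col=c["color"].astype(int); X=P.reshape(-1,3)
    u0,v0=(237,205) if n=="top" else (248,197)
    v,u=np.mgrid[:384,:512]; near=np.hypot(u-u0,v-v0)<48
    dark=(col.max(-1)<40)
    rim=near&~dark&(P[...,2]>225)&(P[...,2]<250)
    Q=P[rim]; r=least_squares(lambda p:np.hypot(Q[:,0]-p[0],Q[:,1]-p[1])-p[2],[*np.median(Q[:,:2],0),70],loss="soft_l1",f_scale=4).x
    d=np.hypot(*(Q[:,:2]-r[:2]).T); 
    print(n,"rim",r.round(1),"topz",np.percentile(Q[np.abs(d-r[2])<10,2],[50,80,95]).round(1))
    hm=near&(P[...,2]>262); H=P[hm]; print("handle",len(H),H.min(0).round(),H.max(0).round(),np.median(H,0).round(1))
    t=H[H[:,2]>H[:,2].max()-8]; print(" top", len(t),((t.min(0)+t.max(0))/2).round(1), t.mean(0).round(1))
    if n=="top":
        b=near|((np.abs(u-240)<45)&(np.abs(v-222)<30)); m=b&(P[...,2]>10)&(P[...,2]<22)
        B=P[m][:,:2].astype(np.float32); print("base rect",cv2.minAreaRect(B),len(B))
        m=b&(P[...,2]>155)&(P[...,2]<200);B=P[m][:,:2].astype(np.float32); print("crosshead",cv2.minAreaRect(B),len(B))
    # bystanders heights near
    if n=="top":
        m=(P[...,2]>20)&(np.hypot(P[...,0]-r[0],P[...,1]-r[1])<350)&~near
        k,l,s,ce=cv2.connectedComponentsWithStats(m.astype(np.uint8))
        for i in range(1,k):
            if s[i,4]>40: q=P[l==i]; print(ce[i].round(),q.mean(0).round(),q[:,2].max().round())
E
```

```text
top rim [578.4 140.9  65.9] topz [242.3 243.9 245.5]
handle 163 [407.  92. 272.] [ 536.  199. 1089.] [519.7 182.3 307.7]
 top 36 [ 406.7   92.2 1089.2] [ 406.7   92.2 1089.2]
base rect ((634.6549682617188, 145.55282592773438), (260.9958190917969, 199.92559814453125), 3.4729232788085938) 1036
crosshead ((577.0448608398438, 141.6671600341797), (49.4772834777832, 189.48460388183594), 2.9480645656585693) 636
[202. 100.] [908. 234. 118.] 1089.0
[248. 103.] [919. 105.  72.] 1089.0
[251. 149.] [783. 100.  46.] 1089.0
[312. 179.] [669. -65.  89.] 1089.0
[184. 173.] [719. 301.  41.] 1089.0
[141. 184.] [679. 410.  88.] 1089.0
[174. 231.] [551. 330.  39.] 1089.0
[307. 230.] [534. -46.  38.] 1089.0
side rim [573.  143.2  67.8] topz [242.1 244.  245.2]
handle 300 [232. 178. 262.] [534. 697. 737.] [519.  194.  294.1]
 top 25 [232.3 696.6 736.6] [232.3 696.6 736.6]
```

```bash
cat >> h.py <<'E'
def handle(c,lo=275):
    P=pts(c); m=(P[...,2]>lo)&(P[...,2]<325)&(np.hypot(P[...,0]-577,P[...,1]-142)<110)&(c["color"].max(-1)<60)
    k,l,s,ce=cv2.connectedComponentsWithStats(m.astype(np.uint8)); i=1+s[1:,4].argmax()
    H=P[l==i]; return H,ce[i]
E
python3 - <<'E'
from h import *
for n in("top","side"):
    c=dict(np.load(f"{n}0.npz")); H,ce=handle(c); P=pts(c)
    t=H[H[:,2]>np.percentile(H[:,2],98)-6]
    print(n,len(H),ce,H.min(0).round(1),H.max(0).round(1),"top",len(t),t.mean(0).round(1),((t.min(0)+t.max(0))/2).round(1))
    # wheel outer ellipse: ray-cast outer contour of rim mask onto plane z=233
    m=((P[...,2]>222)&(P[...,2]<262)&(np.hypot(P[...,0]-577,P[...,1]-142)<100)).astype(np.uint8)
    hull=cv2.convexHull(max(cv2.findContours(m,0,1)[0],key=cv2.contourArea))[:,0].astype(float)
    d=np.c_[(hull[:,0]-c["cx"])/c["f"],(hull[:,1]-c["cy"])/c["f"],np.ones(len(hull))]@c["R"]; o=-c["R"].T@c["t"]
    W=o+d*((233-o[2])/d[:,2])[:,None]
    print(" wheel",[np.round(x,1) for x in cv2.minEnclosingCircle(W[:,:2].astype(np.float32))], np.round(cv2.fitEllipse(W[:,:2].astype(np.float32))[0],1),cv2.fitEllipse(W[:,:2].astype(np.float32))[1])
E
```

```text
top 122 [214.25409836 224.59836066] [513.3 174.2 275.2] [535.9 198.1 312. ] top 69 [525.2 186.4 308.4] [525.3 186.1 308.8]
 wheel [array([578.6, 142.6]), np.float64(80.5)] [579.4 142. ] (157.3549346923828, 158.6903076171875)
side 220 [258.93181818 194.62727273] [511.4 177.5 275.3] [534.3 199.  310.9] top 59 [522.  188.4 307.9] [522.6 186.9 307.7]
 wheel [array([581.3, 135.6]), np.float64(84.8)] [580.8 135.6] (157.890869140625, 169.2922821044922)
```

send_rows(
  series="0 0 -1 0 0 0; 0 0 -1 0 0 -0.72; 0 0 -0.3 0 0 -0.72; 0 0 0 0 0 0",
  fingers=0,
)

```text
t: 0.6
eef_pos: [155.1, 605.4, 431.2]
tcp_rot: [3.14, 0.001, 3.141]
ft_force: [0.6, -0.1, -0.3]
opening: 0.637
grip_force: 0.0
```

send_rows(
  series="-0.59 -0.787 0 0 0 0; -0.59 -0.787 0 0 0 0; -0.59 -0.787 0 0 0 0; -0.59 -0.787 0 0 0 0; -0.59 -0.787 0 0 0 0",
)

```text
t: 1.23
eef_pos: [332.9, 367.7, 428.6]
tcp_rot: [-3.14, -0.002, 3.139]
ft_force: [0.1, -0.0, 0.1]
opening: 0.11
grip_force: 0.0
```

send_rows(
  series="-0.59 -0.787 0 0 0 0; -0.59 -0.787 0 0 0 0; -0.59 -0.787 0 0 0 0; -0.59 -0.787 0 0 0 0; -0.59 -0.787 0 0 0 0",
)

```text
t: 1.85
eef_pos: [510.0, 131.6, 428.5]
tcp_rot: [-3.141, -0.002, 3.138]
ft_force: [0.9, 0.7, -0.4]
opening: 0.004
grip_force: 0.0
```

send_rows(
  series="0 0 0 0 0 0; 0 0 0.5 0 0 0; 0 0 0 0 0 0",
)

```text
t: 2.22
eef_pos: [508.4, 133.9, 397.8]
tcp_rot: [-3.141, -0.005, 3.141]
ft_force: [0.7, 0.1, 0.9]
opening: 0.006
grip_force: 0.0
```

send_rows(
  series="0 0 0.5 0 0 0; 0 0 0.5 0 0 0; 0 0 0 0 0 0",
)

```text
t: 2.6
eef_pos: [508.7, 134.0, 339.4]
tcp_rot: [-3.141, -0.003, -3.141]
ft_force: [-0.3, 0.7, 0.2]
opening: 0.005
grip_force: 0.0
```

```bash
cat > plan.py <<'E'
from h import *
from scipy.optimize import brentq
import sys
C=np.array([578.5,142.]); TH0=140.8
def pusher(psi):  # psi = handle angle advanced, deg
    a=np.radians(TH0-psi); h=C+70*np.array([np.cos(a),np.sin(a)]); t=np.array([np.sin(a),-np.cos(a)])
    g=lambda d:np.hypot(*np.maximum(np.abs(t*d)-[10,12],0))-13
    return h-t*brentq(g,5,60)
if __name__=="__main__":
    p=np.array([float(x) for x in sys.argv[1:3]])
    for s in map(float,sys.argv[3:]):
        q=pusher(s); d=q-p; print(s,q.round(1),"row %.3f %.3f"%(-d[0]/60,d[1]/60)); p=q
E
python3 plan.py 508.5 134 -8 0 12 24 36 48 60 72 84 96 108 120 132 144 156 168 180 192 204 216 228 240 252 264 276 288 300 312 324 336 348 354 360
```

```text
-8.0 [504.  154.1] row 0.075 0.335
0.0 [506.2 164.1] row -0.036 0.166
12.0 [512.9 179. ] row -0.112 0.250
24.0 [523.9 192.9] row -0.185 0.230
36.0 [537.6 203.6] row -0.228 0.179
48.0 [552.1 210.8] row -0.241 0.120
60.0 [566.7 214.8] row -0.244 0.067
72.0 [580.8 216.2] row -0.235 0.023
84.0 [594.1 215.4] row -0.222 -0.013
96.0 [608.1 211.5] row -0.233 -0.065
108.0 [622.  203.8] row -0.231 -0.130
120.0 [634.4 191.9] row -0.208 -0.198
132.0 [643.8 177.7] row -0.156 -0.236
144.0 [649.8 163.1] row -0.100 -0.244
156.0 [652.8 148.6] row -0.051 -0.241
168.0 [653.5 134.7] row -0.010 -0.232
180.0 [650.8 119.9] row 0.044 -0.246
192.0 [644.1 105. ] row 0.112 -0.250
204.0 [633.1  91.1] row 0.185 -0.230
216.0 [619.4  80.4] row 0.228 -0.179
228.0 [604.9  73.2] row 0.241 -0.120
240.0 [590.3  69.2] row 0.244 -0.067
252.0 [576.2  67.8] row 0.235 -0.023
264.0 [562.9  68.6] row 0.222 0.013
276.0 [548.9  72.5] row 0.233 0.065
288.0 [535.   80.2] row 0.231 0.130
300.0 [522.6  92.1] row 0.208 0.198
312.0 [513.2 106.3] row 0.156 0.236
324.0 [507.2 120.9] row 0.100 0.244
336.0 [504.2 135.4] row 0.051 0.241
348.0 [503.5 149.3] row 0.010 0.232
354.0 [504.4 156.6] row -0.014 0.122
360.0 [506.2 164.1] row -0.030 0.125
```

send_rows(
  series="0.075 0.335 0 0 0 0; -0.036 0.166 0 0 0 0; -0.112 0.25 0 0 0 0; -0.185 0.23 0 0 0 0; 0 0 0 0 0 0",
)

```text
t: 3.22
eef_pos: [525.3, 193.1, 340.8]
tcp_rot: [3.141, 0.001, -3.14]
ft_force: [-0.4, 0.8, -0.1]
opening: 0.009
grip_force: 0.0
```

```bash
python3 - <<'E'
from h import *
for n in("top","side"):
    c=cam(n); cv2.imwrite(f"pics/{n}1.png",cv2.resize(c["color"][100:300,130:380,::-1],None,fx=2,fy=2))
    if n=="side": break
print(env.state()["eef_pos"],env.state()["ft_force"])
E
```

```text
[524.82263439 192.30259637 340.57405388] [-0.49198275 -1.27571415 -0.10734611]
```

View pics/side1.png

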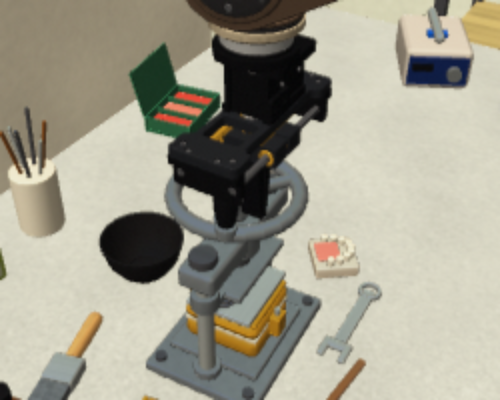

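The side crop shows the handle moved from about (258,196) to (228,205), with the fingertips right behind it at about (255,190). The push works, so I'll continue.

send_rows(
  series="-0.228 0.179 0 0 0 0; -0.241 0.12 0 0 0 0; -0.244 0.067 0 0 0 0; -0.235 0.023 0 0 0 0; -0.222 -0.013 0 0 0 0",
)

```text
t: 3.95
eef_pos: [594.5, 214.8, 340.1]
tcp_rot: [3.141, -0.002, -3.141]
ft_force: [-5.0, 2.2, -1.3]
opening: 0.005
grip_force: 2.5
```

send_rows(
  series="-0.233 -0.065 0.02 0 0 0; -0.231 -0.13 0 0 0 0; -0.208 -0.198 0.02 0 0 0; -0.156 -0.236 0 0 0 0; -0.1 -0.244 0 0 0 0",
)

```text
t: 4.58
eef_pos: [650.9, 162.6, 338.4]
tcp_rot: [3.14, 0.001, -3.141]
ft_force: [-0.4, 6.2, 0.7]
opening: 0.006
grip_force: 2.9
```

```bash
python3 - <<'E'
from h import *
for n in("top","side"):
    c=cam(n)
    cv2.imwrite(f"pics/{n}2.png",cv2.resize(c["color"][100:300,130:380,::-1],None,fx=2,fy=2))
s=env.state();print(s["eef_pos"],s["ft_force"],s["joints"].round(2))
E
python3 plan.py 649.8 163.1 144
```

```text
[651.02727141 161.24217391 338.15687486] [ 0.91256526  0.51097851 -0.86665871] [ 0.14  0.52  1.38 -0.    1.24 -1.43]
144.0 [649.8 163.1] row 0.000 -0.000
```

View pics/side2.png

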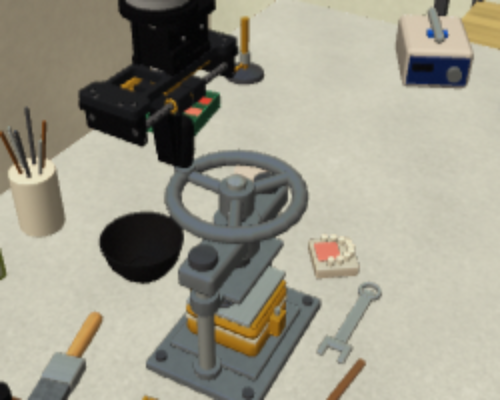

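The handle is hidden behind the fingers at about (190,150), and a spoke points that way. The contact force of about 6 N also fits. Continuing to 312°.

send_rows(
  series="-0.06 -0.241 0 0 0 0; -0.01 -0.232 0.02 0 0 0; 0.044 -0.246 0 0 0 0; 0.112 -0.25 0 0 0 0; 0.185 -0.23 0 0 0 0",
)

```text
t: 5.3
eef_pos: [634.7, 90.5, 337.0]
tcp_rot: [3.141, 0.003, -3.141]
ft_force: [5.1, 2.0, -0.3]
opening: 0.006
grip_force: 2.8
```

send_rows(
  series="0.228 -0.179 0 0 0 0; 0.241 -0.12 0.02 0 0 0; 0.244 -0.067 0 0 0 0; 0.235 -0.023 0 0 0 0; 0.222 0.013 0 0 0 0",
)

```text
t: 5.92
eef_pos: [564.3, 67.8, 335.9]
tcp_rot: [-3.141, 0.003, -3.141]
ft_force: [5.8, -1.6, -1.6]
opening: 0.005
grip_force: 2.8
```

send_rows(
  series="0.233 0.065 0 0 0 0; 0.231 0.13 0 0 0 0; 0.208 0.198 0 0 0 0; 0.156 0.236 0 0 0 0; 0 0 0 0 0 0",
)

```text
t: 6.55
eef_pos: [514.0, 106.2, 335.8]
tcp_rot: [3.142, 0.0, -3.14]
ft_force: [-0.1, -0.0, 0.1]
opening: 0.003
grip_force: 0.0
```

```bash
python3 - <<'E'
from h import *
for n in("top","side"):
    c=cam(n); np.savez(f"{n}3.npz",**c)
    cv2.imwrite(f"pics/{n}3.png",cv2.resize(c["color"][100:300,130:380,::-1],None,fx=2,fy=2))
    P=pts(c); m=(P[...,2]>262)&(P[...,2]<310)&(np.hypot(P[...,0]-578.5,P[...,1]-142)<95)
    H=P[m]; print(n,len(H),H.min(0).round(),H.max(0).round())
s=env.state();print(s["eef_pos"],s["ft_force"],s["joints"].round(2))
E
```

```text
Traceback (most recent call last):
ValueError: zero-size array to reduction operation minimum which has no identity
```

send_rows(
  series="-0.156 -0.236 0 0 0 0; -0.1 -0.15 0 0 0 0; 0 0 -1 0 0 0; 0 0 -0.5 0 0 0; 0 0 0 0 0 0",
)

```text
t: 7.22
eef_pos: [530.7, 81.7, 427.3]
tcp_rot: [3.141, 0.004, 3.141]
ft_force: [-0.3, 0.8, -1.2]
opening: 0.004
grip_force: 0.0
```

send_rows(
  series="0 -1 0 0 0 0; 0 -1 0 0 0 0; 0 -1 0 0 0 0; 0 -1 0 0 0 0; 0 0 0 0 0 0",
)

```text
t: 7.85
eef_pos: [529.7, -161.5, 423.4]
tcp_rot: [3.141, -0.003, 3.137]
ft_force: [-0.4, 1.0, -0.3]
opening: 0.004
grip_force: 0.0
```

```bash
cat > meas.py <<'E'
from h import *
import sys
C=np.array([578.5,142.])
for n in("top","side"):
  for k in ("0",sys.argv[1]):
    if k!="0":
        c=cam(n); np.savez(f"{n}{k}.npz",**c); cv2.imwrite(f"pics/{n}{k}.png",cv2.resize(c["color"][100:300,130:380,::-1],None,fx=2,fy=2))
    c=dict(np.load(f"{n}{k}.npz"))
    H,ce=handle(c); t=H[H[:,2]>np.percentile(H[:,2],98)-6]; m=t.mean(0)
    print(n,k,len(H),ce.round(1),m.round(1),"angle",np.degrees(np.arctan2(*(m[:2]-C)[::-1])).round(1),"R",np.hypot(*(m[:2]-C)).round(1))
s=env.state();print(s["t"],s["eef_pos"].round(1),s["ft_force"].round(1))
E
python3 meas.py 4
```

```text
top 0 122 [214.3 224.6] [525.2 186.4 308.4] angle 140.2 R 69.3
top 4 111 [240.7 230.9] [509.8 129.5 303.6] angle -169.7 R 69.8
side 0 220 [258.9 194.6] [522.  188.4 307.9] angle 140.6 R 73.1
side 4 169 [279.5 183.6] [506.8 132.7 303.4] angle -172.6 R 72.3
7.95 [ 529.9 -158.2  424.1] [0.3 0.3 0.1]
```

send_rows(
  series="0 1 0 0 0 0; 0 1 0 0 0 0; 0 1 0 0 0 0; 0 1 0 0 0 0; 0 0 0 0 0 0",
)

```text
t: 8.57
eef_pos: [529.0, 87.2, 425.1]
tcp_rot: [3.141, -0.001, -3.134]
ft_force: [0.1, 0.5, -0.2]
opening: 0.004
grip_force: 0.0
```

send_rows(
  series="0 0 1 0 0 0; 0 0 0.5 0 0 0; 0 0 0 0 0 0; 0 0 0 0 0 0",
)

```text
t: 9.07
eef_pos: [530.3, 82.6, 336.7]
tcp_rot: [3.142, 0.002, -3.141]
ft_force: [0.2, -0.9, 0.5]
opening: 0.008
grip_force: 0.0
```

```bash
python3 - <<'E'
from plan import *
p=env.state()["eef_pos"]; print(p)
import subprocess
print(subprocess.run(["python3","plan.py",str(p[0]),str(p[1]),"312","324","336","348","357"],capture_output=True,text=True).stdout)
E
```

```text
[530.30116108  82.55355241 336.66004355]
312.0 [513.2 106.3] row 0.285 0.396
324.0 [507.2 120.9] row 0.100 0.244
336.0 [504.2 135.4] row 0.051 0.241
348.0 [503.5 149.3] row 0.010 0.232
357.0 [505.1 160.3] row -0.027 0.184
```

send_rows(
  series="0.285 0.396 0 0 0 0; 0.1 0.244 0 0 0 0; 0.051 0.241 0 0 0 0; 0.01 0.232 0 0 0 0; -0.027 0.184 0 0 0 0",
)

```text
t: 9.7
eef_pos: [504.9, 160.5, 336.4]
tcp_rot: [-3.141, 0.001, -3.141]
ft_force: [-0.6, -5.7, -0.8]
opening: 0.004
grip_force: 2.7
```

send_rows(
  series="0 0 0 0 0 0; 0 -0.3 0 0 0 0; 0 -0.2 0 0 0 0; 0 0 -1 0 0 0; 0 0 -0.5 0 0 0",
)

```text
t: 10.32
eef_pos: [505.0, 129.1, 428.2]
tcp_rot: [3.141, 0.003, 3.141]
ft_force: [-0.1, 0.1, -0.7]
opening: 0.007
grip_force: 0.0
```

send_rows(
  series="0 -1 0 0 0 0; 0 -1 0 0 0 0; 0 -1 0 0 0 0; 0 -1 0 0 0 0; 0 -1 0 0 0 0",
)

```text
t: 10.95
eef_pos: [504.0, -172.6, 425.8]
tcp_rot: [-3.142, 0.001, 3.141]
ft_force: [0.4, 0.4, 0.0]
opening: 0.006
grip_force: 0.0
```

```bash
python3 meas.py 5
```

```text
top 0 122 [214.3 224.6] [525.2 186.4 308.4] angle 140.2 R 69.3
top 5 118 [216.1 226.1] [522.  183.  302.9] angle 144.0 R 69.8
side 0 220 [258.9 194.6] [522.  188.4 307.9] angle 140.6 R 73.1
side 5 194 [260.9 194.8] [520.3 184.6 303.4] angle 143.8 R 72.1
11.05 [ 504.1 -175.2  425. ] [-0.1  0.8  0.1]
```

send_rows(
  series="0 1 0 0 0 0; 0 1 0 0 0 0; 0 1 0 0 0 0; 0 1 0 0 0 0; 0 1 0 0 0 0",
)

```text
t: 11.68
eef_pos: [504.2, 131.8, 425.8]
tcp_rot: [3.141, 0.001, 3.141]
ft_force: [0.2, -0.1, -0.0]
opening: 0.003
grip_force: 0.0
```

send_rows(
  series="0 0 0 0 0 0; 0 0 1 0 0 0; 0 0 0.5 0 0 0; 0 0 0 0 0 0; 0 0 0 0 0 0",
)

```text
t: 12.3
eef_pos: [505.3, 129.7, 336.9]
tcp_rot: [3.141, 0.002, 3.141]
ft_force: [0.9, -0.7, 0.0]
opening: 0.009
grip_force: 0.0
```

send_rows(
  series="0 0.35 0 0 0 0; 0 0.1 0 0 0 0; -0.01 0.075 0 0 0 0; -0.01 0.06 0 0 0 0; 0 0 0 0 0 0",
)

```text
t: 12.92
eef_pos: [506.0, 165.3, 335.7]
tcp_rot: [3.142, 0.0, -3.141]
ft_force: [-0.8, -1.8, 2.6]
opening: 0.004
grip_force: 1.1
```

send_rows(
  series="0 -0.3 0 0 0 0; 0 -0.25 0 0 0 0; 0 0 -1 0 0 0; 0 0 -0.5 0 0 0; 0 -1 0 0 0 0",
)

```text
t: 13.55
eef_pos: [506.3, 72.8, 427.6]
tcp_rot: [3.141, 0.004, -3.137]
ft_force: [0.4, -1.3, -0.5]
opening: 0.005
grip_force: 0.0
```

send_rows(
  series="0 -1 0 0 0 0; 0 -1 0 0 0 0; 0 -1 0 0 0 0; 0 -1 0 0 0 0; 0 0 0 0 0 0",
)

```text
t: 14.18
eef_pos: [505.3, -171.8, 424.8]
tcp_rot: [3.141, -0.001, 3.137]
ft_force: [-0.6, 0.9, -0.4]
opening: 0.005
grip_force: 0.0
```

```bash
python3 meas.py 6; python3 - <<'E'
import cv2; a=cv2.imread("pics/side6.png"); b=cv2.imread("pics/top6.png"); cv2.imwrite("pics/both6.png",cv2.resize(cv2.hconcat([b,a]),(800,320)))
E
```

```text
top 0 122 [214.3 224.6] [525.2 186.4 308.4] angle 140.2 R 69.3
top 6 116 [214.6 225.1] [524.6 186.2 303.4] angle 140.7 R 69.7
side 0 220 [258.9 194.6] [522.  188.4 307.9] angle 140.6 R 73.1
side 6 192 [259.2 195.4] [522.1 188.3 303. ] angle 140.6 R 73.0
14.275 [ 505.6 -168.5  425.1] [-0.1  0.8 -0.7]
```

View pics/both6.png

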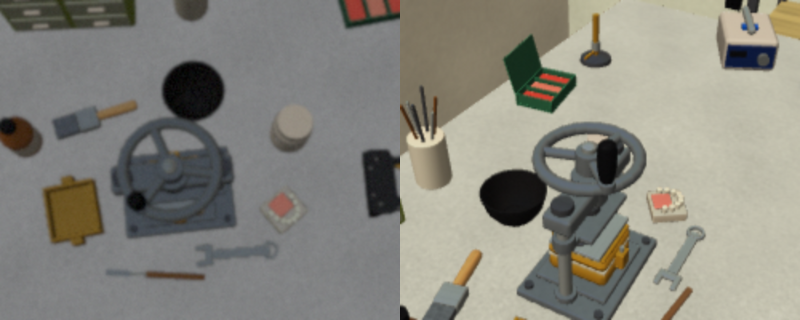

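The handle is back at its starting angle, at (137,201) in the top half and (607,160) in the side half. It stands 5 mm lower, nothing else has moved, and the hand is clear.

```bash
python3 -c "
from cell import env
print(env.job_done())"
```

```text
the job is handed in; nothing more can be done
None
```

The press has been given one full clockwise turn: the handle is back within about 0.5° of where it stood and 5 mm lower, the hand is clear, nothing else on the bench looks moved, and the job is handed in (no verdict was returned).

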